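Line up the reagents by height

TASK

Stand the four loose containers (the bottle of alcohol, the amber dropper bottle, the specimen jar and the small canister) upright on the drip strip, one in the middle of each round rubber pad, in order of height: the tallest on the pad next to the upright end stop, then shorter and shorter to the shortest at the low end block. Set each one down gently and knock none over.

Things in the scene. Friction and masses are not known exactly. Their poses are not given: they have to be found in the camera images.
- alcohol_bottle: White plastic bottle with a red screw cap, 150 mm tall: body 62 mm across up to 129 mm (count it as full width to there), cap 41 mm across above, about 0.4 kg. Starts upright on the bench in front of the strip. Round, any grip yaw. Origin: centre of its underside, z up.
- dropper_bottle: Small amber dropper bottle with a black rubber bulb, 113 mm tall: body 36 mm across up to 73 mm, neck 23 mm across to 85 mm, bulb 13 mm across to 113 mm, about 0.08 kg. Not the two similar ones at the far back of the bench. Starts upright on the bench in front of the strip. Round, any grip yaw. Origin: centre of its underside, z up.
- jar: Clear specimen jar with a broad cream-white screw lid, 78 mm tall, body 56 mm across up to 69 mm, lid 52 mm across above, about 0.14 kg. Starts upright on the bench in front of the strip. Round, any grip yaw. Origin: centre of its underside, z up.
- canister: Small cream-coloured canister with a black screw lid, 56 mm tall: body 34 mm across, lid 36 mm across from 40 mm up, about 0.05 kg. Starts upright on the bench in front of the strip. Round, any grip yaw. Origin: centre of its underside, z up.
- pad_1: Black rubber disc, 78 mm across, 3 mm thick, with two grey rings, fixed on an aluminium strip (96 x 424 x 6 mm). Origin: centre of its underside, 6 mm above the bench (disc top: 9 mm); y axis along the line of pads to the left, within 0.12 rad of world y. Four in a straight line, centres 90 mm apart, pad_1 leftmost (+y), pad_4 rightmost; this is number 1.
- pad_2: Black rubber disc, 78 mm across, 3 mm thick, with two grey rings, fixed on an aluminium strip (96 x 424 x 6 mm). Origin: centre of its underside, 6 mm above the bench (disc top: 9 mm); y axis along the line of pads to the left, within 0.12 rad of world y. Four in a straight line, centres 90 mm apart, pad_1 leftmost (+y), pad_4 rightmost; this is number 2.
- pad_3: Black rubber disc, 78 mm across, 3 mm thick, with two grey rings, fixed on an aluminium strip (96 x 424 x 6 mm). Origin: centre of its underside, 6 mm above the bench (disc top: 9 mm); y axis along the line of pads to the left, within 0.12 rad of world y. Four in a straight line, centres 90 mm apart, pad_1 leftmost (+y), pad_4 rightmost; this is number 3.
- pad_4: Black rubber disc, 78 mm across, 3 mm thick, with two grey rings, fixed on an aluminium strip (96 x 424 x 6 mm). Origin: centre of its underside, 6 mm above the bench (disc top: 9 mm); y axis along the line of pads to the left, within 0.12 rad of world y. Four in a straight line, centres 90 mm apart, pad_1 leftmost (+y), pad_4 rightmost; this is number 4.
- end_stop: Upright steel plate, 80 mm wide across the strip, 5 mm thick, on a flat foot, its top 72 mm above the bench; fixed at one end of the strip, 62 mm beyond the centre of the last pad there (next to pad_1 or next to pad_4: it changes). Origin: centre of the foot's underside, 6 mm above the bench.
- end_block: Low flat steel bar, 86 x 20 mm, 10 mm high, fixed at the other end of the strip, 62 mm beyond the centre of the last pad there. Origin: centre of its underside, 6 mm above the bench.

How it is judged (in metres and radians):
At the end, for the whole second after the job is handed in: Counting from the pad next to the upright end stop: alcohol bottle, dropper bottle, jar, canister, each with its centre within 12 mm of its pad's centre, its underside resting on the pad, upright within 0.1 rad and at rest (((horizontal distance between end_stop and pad_1 below 0.1 m and horizontal distance between alcohol_bottle and pad_1 below 0.012 m and horizontal distance between dropper_bottle and pad_2 below 0.012 m and horizontal distance between jar and pad_3 below 0.012 m and horizontal distance between canister and pad_4 below 0.012 m) or (horizontal distance between end_stop and pad_4 below 0.1 m and horizontal distance between alcohol_bottle and pad_4 below 0.012 m and horizontal distance between dropper_bottle and pad_3 below 0.012 m and horizontal distance between jar and pad_2 below 0.012 m and horizontal distance between canister and pad_1 below 0.012 m)) and height (world z) of alcohol_bottle between 0.005 and 0.013 m and angle between each of alcohol_bottle, dropper_bottle, jar, canister's own z axis and vertical below 0.1 rad and linear speed of each of alcohol_bottle, dropper_bottle, jar, canister below 0.02 m/s and height (world z) of dropper_bottle between 0.005 and 0.013 m and height (world z) of jar between 0.005 and 0.013 m and height (world z) of canister between 0.005 and 0.013 m); the robot touches nothing.
It fails at once if a container is tipped over (leans more than 0.6 rad) (angle between any of alcohol_bottle, dropper_bottle, jar, canister's own z axis and vertical above 0.6 rad).
It fails at once if a container is dropped or flung: it moves faster than 0.5 m/s with its underside less than 25 mm above the bench ((linear speed of alcohol_bottle above 0.5 m/s and height (world z) of alcohol_bottle below 0.025 m) or (linear speed of dropper_bottle above 0.5 m/s and height (world z) of dropper_bottle below 0.025 m) or (linear speed of jar above 0.5 m/s and height (world z) of jar below 0.025 m) or (linear speed of canister above 0.5 m/s and height (world z) of canister below 0.025 m)).
It also fails if it takes over 115 s, if anything falls off the work surface, if the arm or the gripper's body presses on something with over 40 N, if the wrist force passes 120 N, or if a joint passes its speed limit or range.

ROBOT

A 6-joint arm with a two-finger parallel gripper is mounted at the origin on a cart in front of the work surface, level with it; the furniture and walls round the work are solid. World frame = base frame: x ahead of the robot, y to its left, z up, the work surface at z = 0. Lengths are in mm, angles in rad, forces in N, time in s.
With the tool pointing down it reaches from about 275 to 975 mm from the base axis. Payload 8.4 kg.
Tool frame: the origin (TCP) lies midway between the tips of the shut fingers; the grasp point (between the pads) lies 19 mm behind it; z points along the fingers, y is the line along which they close (so a half turn about z gives the same grasp; the last joint's range is limited). The gripper opens to 92 mm and grips with 3 to 60 N. Pads are 20 mm wide; open, the fingers measure 128 mm over their backs; the gripper's body (75 mm by 189 mm) begins 69 mm behind the grasp point.
Start: joints at [-1.211, 0.353, 1.633, -0, 1.155, -0.002], TCP at [221.223, -584.541, 214.583] pointing down, gripper open.
Joint ranges: [-2.63, 2.63], [-0.92, 2.1], [0.06, 2.66], [-1.3, 4.44], [0, 2.69], [-3.02, 3.02]. Speed limits (rad/s): [2.22, 2.22, 2.79, 3.14, 3.14, 3.14].

INTERFACE

Orientations are given as a unit quaternion [x, y, z, w].
In Python, from cell import monitor, cams, job gives the robot as it stands. The module is installed in compiled form; this text tells all that it offers.
- The arm moves only by the shell command python3 -m pendant 'ROWS' [FORCE]. ROWS is JSON, a list of rows, each a list of 7 numbers: the turn, a rotation vector about the tool's x, y, z in degrees, then the shift along the tool's x, y, z in cm, then the opening, from -1 (shut) to 1 (fully open). A call has 1 to 20 rows; each row is the pose to reach, as a shift and turn from the pose commanded when the call began, along the tool's axes at that moment; what a row does not reach only later rows make up. A row lasts 1/12 s, in which the tool goes at most 41.7 mm and 7.16 degrees, less where a joint would pass 70% of its speed; a pose out of reach is approached as far as the arm can. A call with a gripper value outside its range is refused whole. The fingers move at their own pace and stop on an object; FORCE is the grip in N (left out, the last holds). Time passes only in rows, so rows that repeat a pose let the fingers close. It gives the time, the measured TCP pose, the force, the opening and the grip force at its end, in the units of the state.
- monitor.state(): the state, without advancing time (a new reading comes with each control period).
- cams.get_image(name): name is "scene" or "top" or "wrist"; returns a dict with "frame" (384x512x3 uint8, red, green, blue), "depth" (384x512 float32, mm along the optical axis (not along the pixel's ray), 0 where there is no reading), "fx", "fy", "cx", "cy" (pixels), "k1" (the pictures are not rectified: a ray, as slopes to the right and down, at radius r is drawn at 1 + k1 r^2 times it, then the intrinsics apply), "view" (4x4, takes a point from world to camera coordinates); the wrist camera has in their place "mount" (4x4, takes a point from camera to tool coordinates, whose origin is the TCP and whose axes are the flange's). Camera axes: x right, y up, looking along -z (the intrinsics and any distortion apply to the point x, -y, -z); pixel columns grow to the right and rows downward; lengths in mm; the calibration is good to about 2 mm. A picture is of the moment at which its call begins: read the wrist's pose just before it.
- job.finish_job(): hands the job in; it is judged then, once.
The state is a dict: "t": time; "joints": joint angles; "qd": joint speeds; "tau": joint torques, N m; "ee_pos": TCP position; "eef_rot": TCP orientation; "force": force on the tool from outside, world axes, zero at the start; "moment": the same for the moment, N m; "width": finger opening in mm; "gripper_force": force on a finger pad.
Only numpy, scipy, OpenCV 4.12 (cv2) and the standard library are available. Lean on these libraries where they do the work, as an engineer would, in place of code of your own. Each camera call takes 0.05 s, during which the arm holds its last target. There are 200 camera calls.

## Working session

There is one attempt and no reset: what is moved stays moved. The work goes in short steps, Python scripts to look and compute and a shell command to move; the robot and the scene stay as the last step left them, time stands still between calls to the robot, and variables do not carry over. Pictures are saved under pics/ and viewed, at most 14 in all, crops included, and the job is handed in when it is done.

```bash
mkdir -p pics; cat > h.py <<'E'
import numpy as np, cv2
from cell import monitor, cams, job
from scipy.spatial.transform import Rotation as R
def shot(n,f):
    s=monitor.state(); im=cams.get_image(n)
    cv2.imwrite('pics/'+f+'.png',im['frame'][:,:,::-1])
    np.savez('/tmp/'+f,ee=s['ee_pos'],q=s['eef_rot'],**im)
    return im
def cam2world(im,ee=None,q=None):
    if 'view' in im: return np.linalg.inv(im['view'])
    T=np.eye(4);T[:3,:3]=R.from_quat(q).as_matrix();T[:3,3]=ee
    return T@im['mount']
def ray(im,uv):
    K=np.array([[im['fx'],0,im['cx']],[0,im['fy'],im['cy']],[0,0,1.]],float)
    p=cv2.undistortPoints(np.array(uv,float).reshape(-1,1,2),K,np.array([float(im['k1']),0,0,0]))[:,0]
    return np.c_[p[:,0],-p[:,1],-np.ones(len(p))]
def onplane(im,uv,z,T):
    d=ray(im,uv)@T[:3,:3].T; o=T[:3,3]
    return o+d*((z-o[2])/d[:,2])[:,None]
def cloud(im,T):
    v,u=np.mgrid[:384,:512]; r=ray(im,np.c_[u.ravel(),v.ravel()])
    P=r*im['depth'].ravel()[:,None]
    return (P@T[:3,:3].T+T[:3,3]).reshape(384,512,3)
E
python3 - <<'E'
from h import *
for n in('scene','top'):
    im=shot(n,n+'0'); T=cam2world(im); print(n,T.round(2).tolist(),im['fx'],im['k1'])
print(monitor.state())
a=cv2.imread('pics/top0.png');cv2.imwrite('pics/top0b.png',cv2.resize(a,(800,600)))
E
```

```text
scene [[-0.73, 0.28, -0.63, -280.42], [-0.69, -0.31, 0.66, 793.85], [-0.01, 0.91, 0.42, 586.72], [0.0, 0.0, 0.0, 1.0]] 411.41202651510974 -0.114978802134788
top [[0.03, 0.99, -0.16, 365.95], [-1.0, 0.03, 0.02, -51.1], [0.03, 0.15, 0.99, 1045.56], [0.0, 0.0, 0.0, 1.0]] 395.61999529551974 -0.06075109441513903
{'t': 0.1, 'joints': array([-1.21143201e+00,  3.53566144e-01,  1.63404823e+00, -2.05905684e-05,
        1.15519023e+00, -2.40836777e-03]), 'qd': array([ 0.00022175, -0.00218772, -0.00166905, -0.00013646,  0.00177041,
       -0.00135864]), 'tau': array([-5.96015088e-04, -5.94911277e+01, -3.34934235e+01,  6.98680733e-02,
        1.84247049e-02, -1.20487931e-05]), 'ee_pos': array([ 221.04316828, -584.13977431,  213.95165711]), 'eef_rot': array([ 9.83683695e-01,  1.79905588e-01, -1.16846478e-04, -5.94676296e-04]), 'force': array([ 0.09815383, -0.05595826,  0.05637938]), 'moment': array([0.04525603, 0.01366345, 0.01288174]), 'gripper_force': 0.0, 'width': 91.49623967942277}
```

View pics/top0.png

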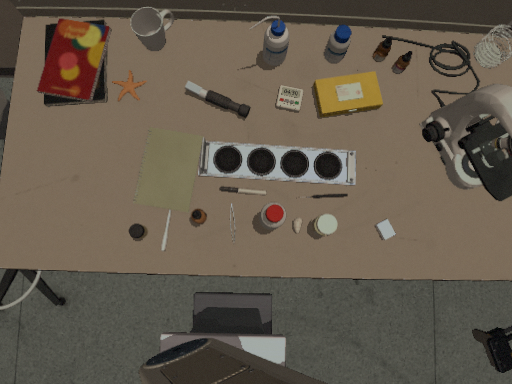

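View pics/scene0.png

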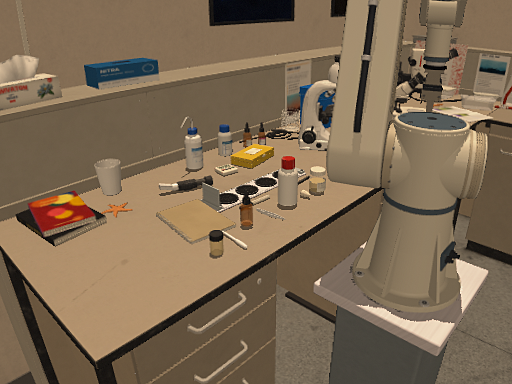

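The top view shows pads at (228,158), (261,161), (294,163) and (327,165). The containers are the canister (138,231), dropper (199,216), alcohol bottle (273,214) and jar (326,225). The scene view shows the upright stop at the left end, next to pad_1. Next I'll measure them.

```bash
python3 - <<'E'
from h import *
im=dict(np.load('/tmp/top0.npz'));T=cam2world(im);C=cloud(im,T);f=im['frame']
hsv=cv2.cvtColor(f,cv2.COLOR_RGB2HSV)
def blob(mask,uv,r):
    m=np.zeros(mask.shape,np.uint8);cv2.circle(m,uv,r,1,-1);m=(mask&(m>0)).astype(np.uint8)
    n,l,s,c=cv2.connectedComponentsWithStats(m);i=1+s[1:,4].argmax();return c[i],s[i],l==i
print('pads')
for uv in[(228,158),(261,161),(294,163),(327,165)]:
    c,s,m=blob(hsv[...,2]<75,uv,18); cs,_=cv2.findContours(m.astype(np.uint8),0,2)
    (x,y),r=cv2.minEnclosingCircle(max(cs,key=len))
    print(c.round(1),s,(x,y,r),onplane(im,[c],9,T).round(1),'enc',onplane(im,[(x,y)],9,T).round(1),'depth z',np.median(C[m][:,2]).round(1))
# tops via depth
for n,uv,h,r in[('can',(138,231),56,12),('drop',(199,216),113,12),('alc',(273,214),150,16),('jar',(326,225),78,16)]:
    mm=np.zeros(f.shape[:2],np.uint8);cv2.circle(mm,uv,r,1,-1)
    z=C[...,2];m=(mm>0)&(abs(z-h)<8);P=C[m]
    v,u=np.nonzero(m)
    if len(P)==0: print(n,'none',np.sort(z[mm>0])[-10:]);continue
    (x,y),rr=cv2.minEnclosingCircle(P[:,:2].astype(np.float32))
    print(n,len(P),np.median(P[:,2]).round(1),P.mean(0).round(1),'enc',x,y,rr,'pix',u.mean(),v.mean(),onplane(im,[(u.mean(),v.mean())],h,T).round(1))
a=cv2.resize(f[145:250,115:355,::-1],None,fx=3.3,fy=3.3,interpolation=cv2.INTER_CUBIC);cv2.imwrite('pics/crop.png',a)
E
```

```text
pads
[227.6 159.1] [214 146  28  27 589] (227.44444274902344, 159.1666717529297, 13.98036003112793) [[605.3   2.7   9. ]] enc [[605.1   3.1   9. ]] depth z 10.2
[260.9 161.1] [247 148  29  28 598] (260.9285583496094, 161.5, 14.151265144348145) [[602.7 -86.6   9. ]] enc [[601.7 -86.8   9. ]] depth z 10.1
[294.1 163.2] [280 150  29  27 594] (294.1026611328125, 163.341064453125, 14.149516105651855) [[ 600.1 -176.2    9. ]] enc [[ 599.7 -176.2    9. ]] depth z 10.3
[327.3 165.3] [314 152  28  28 575] (327.3425598144531, 165.2446746826172, 14.00156307220459) [[ 597.2 -266.2    9. ]] enc [[ 597.5 -266.3    9. ]] depth z 10.4
can 176 57.2 [406.7 220.7  57. ] enc 406.4783020019531 221.43357849121094 18.401683807373047 pix 135.96022727272728 230.0909090909091 [[406.8 221.   56. ]]
drop 18 109.9 [447.7  70.2 109.5] enc 447.9578552246094 70.53133392333984 5.73324728012085 pix 194.66666666666666 213.61111111111111 [[447.4  69.8 113. ]]
alc 247 151.0 [ 450.4 -115.1  150.8] enc 450.90203857421875 -115.4301986694336 20.19718360900879 pix 274.1862348178138 213.21862348178138 [[ 450.4 -115.1  150. ]]
jar 337 79.0 [ 434.4 -250.    78.9] enc 434.2046813964844 -250.47836303710938 26.02753448486328 pix 326.6706231454006 223.9406528189911 [[ 434.5 -250.2   78. ]]
```

View pics/crop.png

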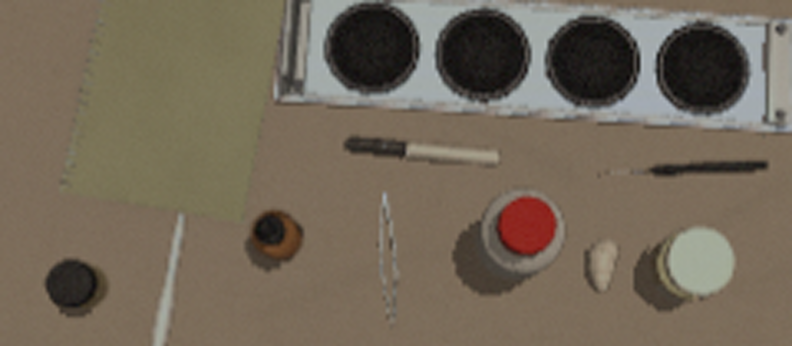

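```bash
cat >> h.py <<'E'
def go(target,yaw=90.):
    s=monitor.state();A=R.from_quat(s['eef_rot'])
    Y=np.radians(yaw);B=R.from_matrix(np.array([[np.cos(Y),np.sin(Y),0],[np.sin(Y),-np.cos(Y),0],[0,0,-1.]]))
    print('turn',np.degrees((A.inv()*B).as_rotvec()).round(2),'shift cm',(A.inv().apply(np.array(target)-s['ee_pos'])/10).round(2))
E
python3 -c "
from h import *
go([450.6,-115.2,214])"
```

```text
turn [-6.000e-02 -4.000e-02 -6.927e+01] shift cm [ 38.07 -35.73   0.04]
```

```bash
python3 -m pendant '[[0,0,-8,4,-3.7,0,1],[0,0,-20,10,-9.4,0,1],[0,0,-69.3,38.1,-35.7,0,1],[0,0,-69.3,38.1,-35.7,0,1],[0,0,-69.3,38.1,-35.7,0,1],[0,0,-69.3,38.1,-35.7,0,1],[0,0,-69.3,38.1,-35.7,0,1],[0,0,-69.3,38.1,-35.7,0,1],[0,0,-69.3,38.1,-35.7,0,1],[0,0,-69.3,38.1,-35.7,0,1],[0,0,-69.3,38.1,-35.7,0,1],[0,0,-69.3,38.1,-35.7,0,1],[0,0,-69.3,38.1,-35.7,0,1],[0,0,-69.3,38.1,-35.7,0,1],[0,0,-69.3,38.1,-35.7,0,1],[0,0,-69.3,38.1,-35.7,0,1],[0,0,-69.3,38.1,-35.7,0,1],[0,0,-69.3,38.1,-35.7,0,1]]' 25; python3 - <<'E'
from h import *
go([450.6,-115.2,81]); shot('wrist','w1'); print(monitor.state()['joints'].round(2))
E
```

```text
t: 1.6
ee_pos: [450.7, -116.8, 214.5]
eef_rot: [0.708, 0.707, -0.0, -0.0]
force: [-0.5, 0.0, -0.4]
width: 91.8
gripper_force: 0.0
turn [-0.02  0.   -0.07] shift cm [ 1.600e-01 -1.000e-02  1.335e+01]
[-0.26  0.1   1.96 -0.    1.08 -0.26]
```

View pics/w1.png

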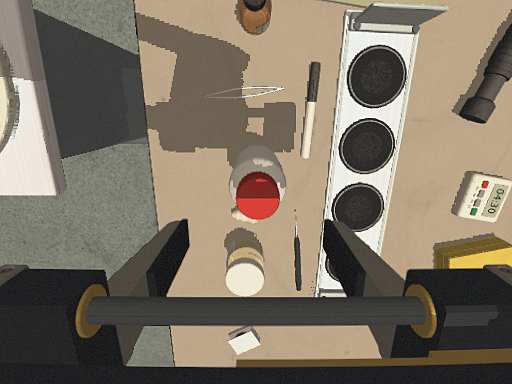

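The wrist view confirms the upright stop beside pad_1 (top centre). It also shows the red cap at (258,195) and the pads at (376,76), (366,145) and (357,207). I'll cross-check positions from this view.

```bash
python3 - <<'E'
from h import *
im=dict(np.load('/tmp/w1.npz'));T=cam2world(im,im['ee'],im['q']);f=im['frame'];C=cloud(im,T)
m=(C[...,2]>143)&(C[...,2]<158);m[220:]=0;m[:150]=0;m[:,:200]=0;m[:,320:]=0
v,u=np.nonzero(m);(x,y),r=cv2.minEnclosingCircle(C[m][:,:2].astype(np.float32));print('cap',len(v),x,y,r,C[m].mean(0))
g=cv2.cvtColor(f,cv2.COLOR_RGB2HSV)[...,2]
for uv in[(376,76),(366,145),(357,207)]:
    k=np.zeros(g.shape,np.uint8);cv2.circle(k,uv,36,1,-1);m=((g<85)&(k>0)).astype(np.uint8)
    cs,_=cv2.findContours(m,0,2);c=max(cs,key=cv2.contourArea);(x,y),r=cv2.minEnclosingCircle(c)
    P=onplane(im,c[:,0].astype(float),9,T);(X,Y),rr=cv2.minEnclosingCircle(P[:,:2].astype(np.float32));print(X,Y,rr)
E
```

```text
cap 1509 452.737548828125 -113.73483276367188 20.5585880279541 [ 452.71265341 -112.53669701  149.80360307]
606.8373413085938 4.051444053649902 38.540557861328125
604.4741821289062 -85.81961059570312 34.122589111328125
599.9773559570312 -185.75999450683594 48.16151809692383
```

```bash
python3 -m pendant '[[0,0,0,0.1,0,1,1],[0,0,0,0.1,0.1,3,1],[0,0,0,0.2,0.1,5.5,1],[0,0,0,0.2,0.1,8,1],[0,0,0,0.2,0.1,10.5,1],[0,0,0,0.2,0.1,12.5,1],[0,0,0,0.2,0.1,13.3,1],[0,0,0,0.2,0.1,13.3,1],[0,0,0,0.2,0.1,13.3,-1],[0,0,0,0.2,0.1,13.3,-1],[0,0,0,0.2,0.1,13.3,-1],[0,0,0,0.2,0.1,13.3,-1],[0,0,0,0.2,0.1,13.3,-1],[0,0,0,0.2,0.1,13.3,-1],[0,0,0,0.2,0.1,13.3,-1],[0,0,0,0.2,0.1,13.3,-1]]' 25
```

```text
t: 2.98
ee_pos: [452.7, -114.0, 82.4]
eef_rot: [0.707, 0.707, 0.0, 0.001]
force: [-2.0, 0.1, 7.4]
width: 61.6
gripper_force: 25.0
```

```bash
python3 -m pendant '[[0,0,0,0,0,-0.5,-1],[0,0,0,0,0,-2,-1],[0,0,0,0,0,-4,-1],[0,0,0,0.4,0.5,-5.5,-1],[0,0,0,1.2,1.6,-6,-1],[0,0,0,2.6,3.4,-6,-1],[0,0,0,4.2,5.5,-6,-1],[0,0,0,5.8,7.5,-6,-1],[0,0,0,7.4,9.6,-6,-1],[0,0,0,9,11.6,-6,-1],[0,0,0,10.4,13.5,-6,-1],[0,0,0,11.4,14.8,-6,-1],[0,0,0,11.8,15.3,-6,-1],[0,0,0,11.8,15.3,-6,-1],[0,0,0,11.8,15.3,-6,-1],[0,0,0,11.8,15.3,-6,-1],[0,0,0,11.8,15.3,-6,-1]]'
```

```text
t: 4.4
ee_pos: [604.2, 3.7, 141.4]
eef_rot: [0.707, 0.707, -0.0, -0.0]
force: [-1.5, -0.4, -3.4]
width: 61.8
gripper_force: 25.0
```

```bash
python3 -m pendant '[[0,0,0,0,0.1,0.5,-1],[0,0,0,0,0.1,1.5,-1],[0,0,0,0,0.1,2.7,-1],[0,0,0,0,0.1,3.7,-1],[0,0,0,0,0.1,4.3,-1],[0,0,0,0,0.1,4.6,-1],[0,0,0,0,0.1,4.7,-1],[0,0,0,0,0.1,4.8,-1],[0,0,0,0,0.1,4.8,-1],[0,0,0,0,0.1,4.8,-1]]'
```

```text
t: 5.23
ee_pos: [606.5, 4.3, 94.0]
eef_rot: [0.707, 0.707, 0.0, 0.0]
force: [-0.2, 0.2, -4.2]
width: 61.8
gripper_force: 25.0
```

```bash
python3 -m pendant '[[0,0,0,0,-0.1,0.1,-1],[0,0,0,0,-0.1,0.18,-1],[0,0,0,0,-0.1,0.24,-1],[0,0,0,0,-0.1,0.24,-1],[0,0,0,0,-0.1,0.24,-1]]'
```

```text
t: 5.65
ee_pos: [605.2, 4.3, 91.5]
eef_rot: [0.707, 0.707, 0.0, 0.0]
force: [-1.0, -0.2, 0.1]
width: 61.3
gripper_force: 25.0
```

```bash
python3 -m pendant '[[0,0,0,0,0,0,-0.2],[0,0,0,0,0,0,0.2],[0,0,0,0,0,0,1],[0,0,0,0,0,0,1],[0,0,0,0,0,0,1],[0,0,0,0,0,0,1],[0,0,0,0,0,-1,1],[0,0,0,0,0,-3,1],[0,0,0,0,0,-6,1],[0,0,0,0,0,-9,1],[0,0,0,0.4,-1,-10.5,1],[0,0,0,1.5,-3.5,-10.5,1],[0,0,0,3,-7,-10.5,1],[0,0,0,4.5,-10.5,-10.5,1],[0,0,0,6,-14,-10,1],[0,0,0,6.7,-15.7,-9,1],[0,0,0,6.7,-15.7,-7,1],[0,0,0,6.7,-15.7,-6,1],[0,0,0,6.7,-15.7,-6,1],[0,0,0,6.7,-15.7,-6,1]]'; python3 - <<'E'
from h import *
shot('wrist','w2'); shot('top','top2')
im=dict(np.load('/tmp/w2.npz'));T=cam2world(im,im['ee'],im['q']);C=cloud(im,T)
m=(C[...,2]>99)&(C[...,2]<118)&(abs(C[...,0]-448)<25)&(abs(C[...,1]-70)<25)
print('bulb w',m.sum(),C[m].mean(0),C[m].min(0),C[m].max(0))
m=(C[...,2]>25)&(C[...,2]<76)&(abs(C[...,0]-448)<30)&(abs(C[...,1]-70)<30)
print('body w',m.sum(),C[m].min(0),C[m].max(0))
im=dict(np.load('/tmp/top2.npz'));C=cloud(im,cam2world(im))
m=(abs(C[...,2]-159)<6)&(abs(C[...,0]-605)<30)&(abs(C[...,1]-3)<30)
if m.any():print('alc top',m.sum(),cv2.minEnclosingCircle(C[m][:,:2].astype(np.float32)),np.median(C[m][:,2]))
go([448.5,71,36])
E
```

```text
t: 7.32
ee_pos: [448.6, 71.1, 151.4]
eef_rot: [0.707, 0.707, -0.0, -0.0]
force: [0.7, 0.3, 0.8]
width: 91.7
gripper_force: 0.0
bulb w 187 [449.68232043  74.11393652 106.68772855] [443.39125838  66.06626402  99.00806325] [456.29778802  78.47318475 113.37431778]
body w 716 [432.270034    59.69109669  25.0292142 ] [467.96374931  89.96947355  75.95892264]
alc top 246 ((603.1636352539062, 2.566771984100342), 20.659664154052734) 159.60499611544282
turn [ 0.06 -0.01 -0.  ] shift cm [-1.000e-02 -9.000e-02  1.159e+01]
```

View pics/w2.png

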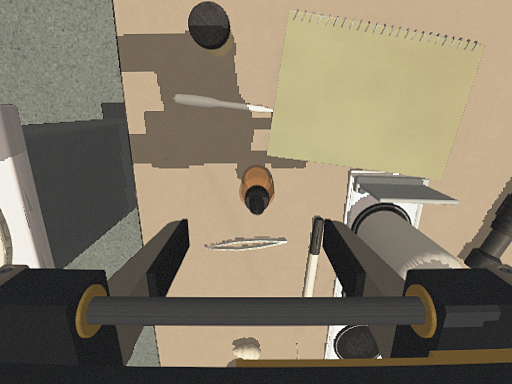

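The wrist view shows the dropper at (257,190) with free space around it, and the alcohol bottle standing on pad_1. Next I'll grasp the dropper.

```bash
python3 -m pendant '[[0,0,0,0,0.1,1,1],[0,0,0,0.1,0.1,3,1],[0,0,0,0.1,0.1,5.5,1],[0,0,0,0.1,0.1,8,1],[0,0,0,0.1,0.1,10,1],[0,0,0,0.1,0.1,11.1,1],[0,0,0,0.1,0.1,11.5,1],[0,0,0,0.1,0.1,11.5,1],[0,0,0,0.1,0.1,11.5,-1],[0,0,0,0.1,0.1,11.5,-1],[0,0,0,0.1,0.1,11.5,-1],[0,0,0,0.1,0.1,11.5,-1],[0,0,0,0.1,0.1,11.5,-1],[0,0,0,0.1,0.1,11.5,-1],[0,0,0,0.1,0.1,11.5,-1],[0,0,0,0.1,0.1,11.5,-1],[0,0,0,0.1,0.1,11.5,-1]]' 10
```

```text
t: 8.83
ee_pos: [449.1, 72.2, 36.2]
eef_rot: [0.707, 0.707, 0.0, 0.0]
force: [0.4, -0.4, -0.6]
width: 35.8
gripper_force: 10.0
```

```bash
python3 -m pendant '[[0,0,0,0,0,-0.5,-1],[0,0,0,0,0,-2,-1],[0,0,0,-0.5,0,-4,-1],[0,0,0,-2,0,-5,-1],[0,0,0,-4.5,0,-5,-1],[0,0,0,-7.5,0,-5,-1],[0,0,0,-10.5,0,-5,-1],[0,0,0,-13,0,-5,-1],[0,0,0,-15,0.4,-5,-1],[0,0,0,-15.8,1.5,-5,-1],[0,0,0,-15.8,3.5,-5,-1],[0,0,0,-15.8,6.5,-5,-1],[0,0,0,-15.8,9.5,-5,-1],[0,0,0,-15.8,12.5,-5,-1],[0,0,0,-15.8,14.7,-5,-1],[0,0,0,-15.8,15.4,-5,-1],[0,0,0,-15.8,15.4,-5,-1],[0,0,0,-15.8,15.4,-5,-1],[0,0,0,-15.8,15.4,-5,-1]]'; python3 -m pendant '[[0,0,0,0,0,0.5,-1],[0,0,0,0,0,1.5,-1],[0,0,0,0,0,2.5,-1],[0,0,0,0,0,3.3,-1],[0,0,0,0,0,3.7,-1],[0,0,0,0,0,3.8,-1],[0,0,0,0,0,3.8,-1],[0,0,0,0,0,3.8,-1]]'
```

```text
t: 10.42
ee_pos: [601.5, -85.4, 85.8]
eef_rot: [0.707, 0.707, -0.001, -0.001]
force: [-0.5, -0.3, -1.2]
width: 35.9
gripper_force: 10.0
t: 11.08
ee_pos: [603.3, -85.7, 48.2]
eef_rot: [0.707, 0.707, 0.0, 0.0]
force: [0.1, 0.5, -0.3]
width: 36.0
gripper_force: 10.0
```

```bash
python3 -m pendant '[[0,0,0,0,0,0.1,-1],[0,0,0,0,0,0.2,-1],[0,0,0,0,0,0.25,-1],[0,0,0,0,0,0.3,-1],[0,0,0,0,0,0.3,-1]]'
```

```text
t: 11.5
ee_pos: [603.3, -85.7, 45.3]
eef_rot: [0.707, 0.707, 0.0, 0.0]
force: [-0.4, 0.1, -0.8]
width: 35.7
gripper_force: 10.0
```

```bash
python3 -m pendant '[[0,0,0,0,0,0.05,-1],[0,0,0,0,0,0.1,-1],[0,0,0,0,0,0.1,-1]]'
```

```text
t: 11.75
ee_pos: [603.5, -85.8, 45.1]
eef_rot: [0.707, 0.707, 0.0, 0.0]
force: [-2.3, 1.2, 8.1]
width: 35.6
gripper_force: 10.0
```

```bash
python3 -m pendant '[[0,0,0,0,0,-0.06,-1],[0,0,0,0,0,-0.06,-0.2],[0,0,0,0,0,-0.06,0.2],[0,0,0,0,0,-0.06,1],[0,0,0,0,0,-0.06,1],[0,0,0,0,0,-0.06,1],[0,0,0,0,0,-1,1],[0,0,0,0,0,-3,1],[0,0,0,0,0,-6,1],[0,0,0,0,0,-9,1],[0,0,0,-1,-1,-10,1],[0,0,0,-3,-3,-10,1],[0,0,0,-5.5,-5.5,-10,1],[0,0,0,-8,-8.2,-10,1],[0,0,0,-11,-11.3,-10,1],[0,0,0,-14,-14.4,-9,1],[0,0,0,-16.4,-16.8,-8,1],[0,0,0,-16.4,-16.8,-7,1],[0,0,0,-16.4,-16.8,-7,1],[0,0,0,-16.4,-16.8,-7,1]]'; python3 - <<'E'
from h import *
shot('wrist','w3'); shot('top','top3')
im=dict(np.load('/tmp/w3.npz'));T=cam2world(im,im['ee'],im['q']);C=cloud(im,T)
m=(C[...,2]>72)&(C[...,2]<84)&(abs(C[...,0]-435)<40)&(abs(C[...,1]+250)<40)
print('jar w',m.sum(),C[m].mean(0),cv2.minEnclosingCircle(C[m][:,:2].astype(np.float32)))
im=dict(np.load('/tmp/top3.npz'));C=cloud(im,cam2world(im))
m=(C[...,2]>110)&(C[...,2]<130)&(abs(C[...,0]-603)<25)&(abs(C[...,1]+86)<25)
print('drop top',m.sum(),C[m].mean(0))
go([435.4,-249.5,21])
E
```

```text
t: 13.42
ee_pos: [435.0, -249.8, 114.1]
eef_rot: [0.707, 0.707, 0.0, -0.0]
force: [0.4, -0.5, 0.3]
width: 92.1
gripper_force: 0.0
jar w 2950 [ 436.09997816 -247.39145933   77.93072553] ((435.99920654296875, -248.9197540283203), 25.88704490661621)
drop top 22 [600.3479051  -87.28084401 117.80570839]
turn [0.05 0.01 0.08] shift cm [-0.01 -0.1   9.37]
```

View pics/top3.png

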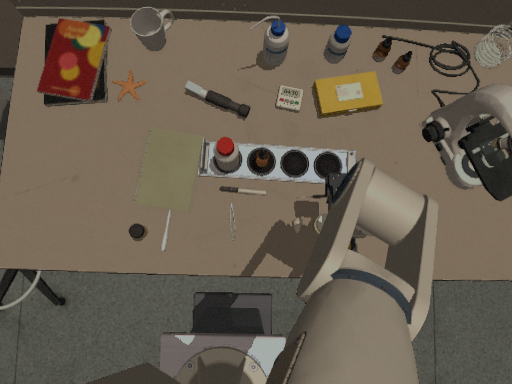

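The top view shows the alcohol bottle on pad_1 (227,152) and the dropper on pad_2 (262,160). Next is the jar.

```bash
python3 -m pendant '[[0,0,0,0,0,1,1],[0,0,0,0,0.1,3,1],[0,0,0,0,0.1,5.5,1],[0,0,0,0,0.1,7.5,1],[0,0,0,0,0.1,8.8,1],[0,0,0,0,0.1,9.2,1],[0,0,0,0,0.1,9.2,1],[0,0,0,0,0.1,9.2,-1],[0,0,0,0,0.1,9.2,-1],[0,0,0,0,0.1,9.2,-1],[0,0,0,0,0.1,9.2,-1],[0,0,0,0,0.1,9.2,-1],[0,0,0,0,0.1,9.2,-1],[0,0,0,0,0.1,9.2,-1],[0,0,0,0,0.1,9.2,-1]]' 15
```

```text
t: 14.77
ee_pos: [436.4, -250.0, 22.6]
eef_rot: [0.707, 0.707, 0.0, 0.0]
force: [-2.0, 0.3, 5.3]
width: 55.5
gripper_force: 15.0
```

```bash
python3 -m pendant '[[0,0,0,0,0,-0.5,-1],[0,0,0,0,0,-2,-1],[0,0,0,0,0.4,-4,-1],[0,0,0,0.5,1.5,-5,-1],[0,0,0,1.5,3.8,-5,-1],[0,0,0,2.8,6.5,-5,-1],[0,0,0,4.1,9.3,-5,-1],[0,0,0,5.4,12,-5,-1],[0,0,0,6.5,14.5,-5,-1],[0,0,0,7.2,16,-5,-1],[0,0,0,7.3,16.5,-5,-1],[0,0,0,7.3,16.5,-5,-1],[0,0,0,7.3,16.5,-5,-1],[0,0,0,7.3,16.5,-4,-1],[0,0,0,7.3,16.5,-2.8,-1],[0,0,0,7.3,16.5,-1.8,-1],[0,0,0,7.3,16.5,-1.3,-1],[0,0,0,7.3,16.5,-1.2,-1],[0,0,0,7.3,16.5,-1.2,-1],[0,0,0,7.3,16.5,-1.2,-1]]'
```

```text
t: 16.43
ee_pos: [601.3, -176.8, 34.2]
eef_rot: [0.707, 0.707, 0.0, -0.0]
force: [0.0, -0.1, -1.4]
width: 55.8
gripper_force: 15.0
```

```bash
python3 -m pendant '[[0,0,0,0,0,0.1,-1],[0,0,0,0,0,0.2,-1],[0,0,0,0,0,0.25,-1],[0,0,0,0,0,0.28,-1],[0,0,0,0,0,0.28,-1]]'
```

```text
t: 16.85
ee_pos: [601.4, -176.7, 31.7]
eef_rot: [0.707, 0.707, 0.0, 0.0]
force: [-0.3, 0.0, 0.5]
width: 55.5
gripper_force: 15.0
```

```bash
python3 -m pendant '[[0,0,0,0,0,0,-0.2],[0,0,0,0,0,0,0.2],[0,0,0,0,0,0,1],[0,0,0,0,0,0,1],[0,0,0,0,0,0,1],[0,0,0,0,0,-1,1],[0,0,0,0,0,-3,1],[0,0,0,0,0,-6,1],[0,0,0,0,-0.5,-8.5,1],[0,0,0,0,-2.5,-9,1],[0,0,0,0,-5.5,-9,1],[0,0,0,0,-9,-9,1],[0,0,0,0,-12.5,-9,1],[0,0,0,1,-16,-9,1],[0,0,0,3.5,-18.5,-9,1],[0,0,0,7,-19.4,-9,1],[0,0,0,11,-19.4,-9,1],[0,0,0,15,-19.4,-9,1],[0,0,0,19,-19.4,-9,1],[0,0,0,22,-19.4,-9,1]]'; python3 -m pendant '[[0,0,0,3,0,0,1],[0,0,0,7,0,0,1],[0,0,0,11,0,0,1],[0,0,0,15,0,1,1],[0,0,0,17.2,0,2,1],[0,0,0,17.8,0,2,1],[0,0,0,17.8,0,2,1],[0,0,0,17.8,0,2,1]]'; python3 - <<'E'
from h import *
s=monitor.state();shot('wrist','w4'); shot('top','top4')
im=dict(np.load('/tmp/w4.npz'));T=cam2world(im,im['ee'],im['q']);C=cloud(im,T)
m=(C[...,2]>50)&(C[...,2]<62)&(abs(C[...,0]-407)<30)&(abs(C[...,1]-221)<30)
if m.any():print('can w',m.sum(),C[m].mean(0),cv2.minEnclosingCircle(C[m][:,:2].astype(np.float32)))
im=dict(np.load('/tmp/top4.npz'));C=cloud(im,cam2world(im))
for n,z,x,y,r in(('alc',159,605,3,35),('drop',118,602.7,-86.6,15),('jar',87,600,-176.2,35)):
    m=(abs(C[...,2]-z)<6)&(abs(C[...,0]-x)<r)&(abs(C[...,1]-y)<r)
    print(n,m.sum(),C[m].mean(0),cv2.minEnclosingCircle(C[m][:,:2].astype(np.float32)))
go([407.8,221.5,27])
E
```

```text
t: 18.52
ee_pos: [407.0, 45.5, 122.3]
eef_rot: [0.707, 0.707, 0.001, 0.0]
force: [1.0, 0.2, -0.8]
width: 92.2
gripper_force: 0.0
t: 19.18
ee_pos: [406.8, 220.6, 101.8]
eef_rot: [0.707, 0.708, -0.0, 0.0]
force: [0.1, 0.9, -0.6]
width: 91.8
gripper_force: 0.0
can w 1383 [407.41045514 225.38715279  56.0730439 ] ((407.3952941894531, 224.1484832763672), 18.276315689086914)
alc 245 [602.28227541   2.62420348 159.57566802] ((602.6678466796875, 2.8400838375091553), 20.59553337097168)
drop 21 [600.49459654 -87.2947452  117.1852027 ] ((600.5151977539062, -87.51718139648438), 5.863814830780029)
jar 327 [ 599.03212205 -177.04450028   87.84252173] ((599.4268798828125, -176.7874755859375), 25.809810638427734)
turn [ 0.01  0.01 -0.03] shift cm [0.15 0.06 7.49]
```

```bash
python3 -m pendant '[[0,0,0,0.1,0,1,1],[0,0,0,0.2,0.1,3,1],[0,0,0,0.2,0.1,5,1],[0,0,0,0.2,0.1,6.6,1],[0,0,0,0.2,0.1,7.3,1],[0,0,0,0.2,0.1,7.5,1],[0,0,0,0.2,0.1,7.5,1],[0,0,0,0.2,0.1,7.5,-1],[0,0,0,0.2,0.1,7.5,-1],[0,0,0,0.2,0.1,7.5,-1],[0,0,0,0.2,0.1,7.5,-1],[0,0,0,0.2,0.1,7.5,-1],[0,0,0,0.2,0.1,7.5,-1],[0,0,0,0.2,0.1,7.5,-1],[0,0,0,0.2,0.1,7.5,-1],[0,0,0,0.2,0.1,7.5,-1]]' 8
```

```text
t: 20.62
ee_pos: [408.0, 223.2, 26.4]
eef_rot: [0.707, 0.707, -0.0, -0.0]
force: [0.1, 1.0, 0.8]
width: 37.0
gripper_force: 8.0
```

```bash
python3 -m pendant '[[0,0,0,0,0,-0.5,-1],[0,0,0,0,0,-2,-1],[0,0,0,0,0,-4,-1],[0,0,0,-0.8,0,-5.5,-1],[0,0,0,-2.5,0,-6,-1],[0,0,0,-5,0,-6,-1],[0,0,0,-8,0,-6,-1],[0,0,0,-11.2,0,-6,-1],[0,0,0,-14.4,0,-6,-1],[0,0,0,-17.6,0,-6,-1],[0,0,0,-20.8,0,-6,-1],[0,0,0,-24,0,-6,-1],[0,0,0,-27.2,0,-6,-1],[0,0,0,-30.4,0,-6,-1],[0,0,0,-33.6,0,-6,-1],[0,0,0,-36.8,0,-6,-1],[0,0,0,-40,0,-6,-1],[0,0,0,-43,0,-6,-1],[0,0,0,-45.5,0,-6,-1],[0,0,0,-46.5,0,-6,-1]]';  python3 -m pendant '[[0,0,0,-0.8,0.5,0,-1],[0,0,0,-1.5,1.8,0,-1],[0,0,0,-2.1,4,0,-1],[0,0,0,-2.3,7,0,-1],[0,0,0,-2.3,10.2,0,-1],[0,0,0,-2.3,13.4,0,-1],[0,0,0,-2.3,16.4,0,-1],[0,0,0,-2.3,18.4,0,-1],[0,0,0,-2.3,19.1,0,-1],[0,0,0,-2.3,19.1,0.5,-1],[0,0,0,-2.3,19.1,1.8,-1],[0,0,0,-2.3,19.1,3.2,-1],[0,0,0,-2.3,19.1,4.2,-1],[0,0,0,-2.3,19.1,4.7,-1],[0,0,0,-2.3,19.1,4.7,-1],[0,0,0,-2.3,19.1,4.7,-1]]'
```

```text
t: 22.28
ee_pos: [408.6, -244.8, 86.9]
eef_rot: [0.708, 0.707, 0.0, 0.001]
force: [0.7, -0.0, -0.9]
width: 36.2
gripper_force: 8.0
t: 23.62
ee_pos: [598.6, -264.8, 38.9]
eef_rot: [0.707, 0.707, -0.0, -0.0]
force: [-0.3, 0.0, -0.1]
width: 35.9
gripper_force: 8.0
```

Bottom is at about 12.5 mm, so there are about 3 mm left.

```bash
python3 -m pendant '[[0,0,0,0,0,0.1,-1],[0,0,0,0,0,0.2,-1],[0,0,0,0,0,0.25,-1],[0,0,0,0,0,0.28,-1],[0,0,0,0,0,0.28,-1]]'
```

```text
t: 24.03
ee_pos: [599.4, -264.8, 36.8]
eef_rot: [0.707, 0.707, 0.0, 0.0]
force: [-0.1, -1.1, -1.2]
width: 36.7
gripper_force: 8.0
```

```bash
python3 -m pendant '[[0,0,0,0,0,0.05,-1],[0,0,0,0,0,0.1,-1],[0,0,0,0,0,0.1,-1]]'
```

```text
t: 24.28
ee_pos: [599.2, -264.7, 35.5]
eef_rot: [0.707, 0.707, -0.0, -0.0]
force: [-1.3, 0.1, 0.2]
width: 36.0
gripper_force: 8.0
```

```bash
python3 -m pendant '[[0,0,0,0,0,0.05,-1],[0,0,0,0,0,0.1,-1],[0,0,0,0,0,0.1,-1]]'
```

```text
t: 24.53
ee_pos: [599.3, -264.8, 35.3]
eef_rot: [0.707, 0.707, -0.0, 0.0]
force: [-2.1, 0.1, 5.4]
width: 36.1
gripper_force: 8.0
```

Contact. Next: release, retreat up and back, then check.

```bash
python3 -m pendant '[[0,0,0,0,0,-0.06,-1],[0,0,0,0,0,-0.06,-0.4],[0,0,0,0,0,-0.06,0],[0,0,0,0,0,-0.06,1],[0,0,0,0,0,-0.06,1],[0,0,0,0,0,-0.06,1],[0,0,0,0,0,-1,1],[0,0,0,0,0,-3,1],[0,0,0,0,0,-6,1],[0,0,0,0,-0.5,-9,1],[0,0,0,-1,-2.5,-11,1],[0,0,0,-3,-5.5,-12,1],[0,0,0,-6,-9,-12,1],[0,0,0,-9,-12,-12,1],[0,0,0,-12,-15,-12,1],[0,0,0,-15,-18,-12,1],[0,0,0,-17,-19,-12,1],[0,0,0,-17,-19,-12,1],[0,0,0,-17,-19,-12,1]]'; python3 - <<'E'
from h import *
shot('top','top5');shot('scene','scene5')
im=dict(np.load('/tmp/top5.npz'));C=cloud(im,cam2world(im))
for n,z,x,y,r in(('alc',159,605.3,2.9,35),('drop',118,602.3,-86.7,15),('jar',87,600,-176.2,35),('can',65,597.3,-266.2,30)):
    m=(abs(C[...,2]-z)<6)&(abs(C[...,0]-x)<r)&(abs(C[...,1]-y)<r)
    c=cv2.minEnclosingCircle(C[m][:,:2].astype(np.float32));print(n,m.sum(),np.median(C[m][:,2]).round(1),np.round(c[0],1),'off',(np.array(c[0])-[x,y]).round(1))
E
```

```text
t: 26.12
ee_pos: [408.5, -436.0, 155.3]
eef_rot: [0.708, 0.706, 0.0, 0.0]
force: [-0.2, -0.7, -0.1]
width: 91.7
gripper_force: 0.0
alc 247 159.9 [602.9   3.4] off [-2.4  0.5]
drop 21 116.3 [601.6 -87.6] off [-0.7 -0.9]
jar 328 87.9 [ 599.7 -177.3] off [-0.3 -1.1]
can 158 66.1 [ 597.  -265.4] off [-0.3  0.8]
```

View pics/scene5.png

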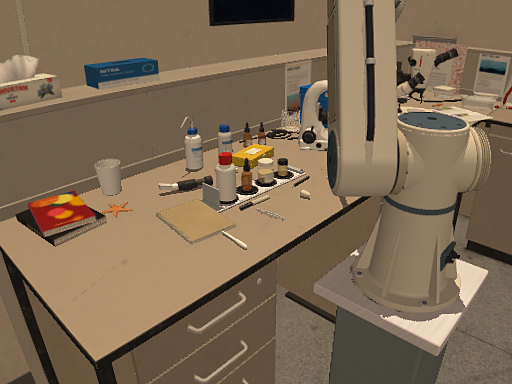

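View pics/top5.png

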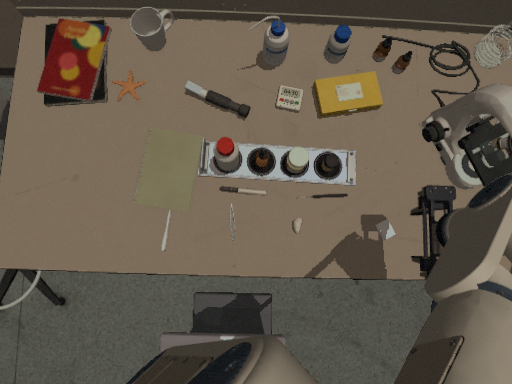

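Both views show all four containers upright and centred on their pads, tallest at the end stop: (227,152), (262,158), (297,160) and (328,163) in the top view. The arm is clear of them.

```bash
python3 -c "
from cell import job
print(job.finish_job())"
```

```text
the job is handed in; nothing more can be done
None
```

The job is handed in at about 26 s of robot time: alcohol bottle, dropper bottle, jar and canister stand upright on pads 1 to 4 from the end stop, each measured within about 3 mm of its pad centre; no verdict came back.

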